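Run the fingertips along a wire guide to test its sprung rollers

TASK

Test the curved wire guide strip on the bench by touch: put your fingertips on the roller next to the threaded socket and run them lightly along the tops of all six sprung rollers to the plain end in one sliding stroke, without lifting off in between, so that each roller dips in turn as the fingertips slide on to it. The program finishes while holding: stay on the last roller, keeping it and no other lightly pressed down. Do not press hard, do not shift or lift the strip, and leave the bolt, the roller and the die beside it alone.

Things in the scene. Friction and masses are not known exactly. Their poses are not given: they have to be found in the camera images.
- strip: Curved aluminium channel, loose, about 1.1 kg, 50 mm wide, 190 mm long, with a row of six sprung steel rollers on an arc of 170 mm radius. Rails 30 mm high, roller tops 42 mm. Origin on the bench under the arc's middle (between rollers 2 and 3); z up; y towards the socket end (thick grey block with a 22 mm round threaded socket); the other end is a plain thin block. The arc bulges to +x.
- roller_0_top (a point): Highest point of roller 0 (the one next to the socket end, start), moving up and down with it; at rest 42 mm above the bench. Roller: 24 mm diameter, 16 mm wide, axle across the strip, turns freely, so a fingertip pressing 2 to 5 mm glides from one to the next; rollers are 26 mm apart along the arc.
- plunger_0 (a joint): How far roller 0 is pressed down, in m: 0 up, 0.008 at its stop. A spring brings it back up: 1.2 N to start it, rising to 3.6 N at the stop.
- roller_1_top (a point): Highest point of roller 1, moving up and down with it; at rest 42 mm above the bench. Roller: 24 mm diameter, 16 mm wide, axle across the strip, turns freely, so a fingertip pressing 2 to 5 mm glides from one to the next; rollers are 26 mm apart along the arc.
- plunger_1 (a joint): How far roller 1 is pressed down, in m: 0 up, 0.008 at its stop. A spring brings it back up: 1.2 N to start it, rising to 3.6 N at the stop.
- roller_2_top (a point): Highest point of roller 2, moving up and down with it; at rest 42 mm above the bench. Roller: 24 mm diameter, 16 mm wide, axle across the strip, turns freely, so a fingertip pressing 2 to 5 mm glides from one to the next; rollers are 26 mm apart along the arc.
- plunger_2 (a joint): How far roller 2 is pressed down, in m: 0 up, 0.008 at its stop. A spring brings it back up: 1.2 N to start it, rising to 3.6 N at the stop.
- roller_3_top (a point): Highest point of roller 3, moving up and down with it; at rest 42 mm above the bench. Roller: 24 mm diameter, 16 mm wide, axle across the strip, turns freely, so a fingertip pressing 2 to 5 mm glides from one to the next; rollers are 26 mm apart along the arc.
- plunger_3 (a joint): How far roller 3 is pressed down, in m: 0 up, 0.008 at its stop. A spring brings it back up: 1.2 N to start it, rising to 3.6 N at the stop.
- roller_4_top (a point): Highest point of roller 4, moving up and down with it; at rest 42 mm above the bench. Roller: 24 mm diameter, 16 mm wide, axle across the strip, turns freely, so a fingertip pressing 2 to 5 mm glides from one to the next; rollers are 26 mm apart along the arc.
- plunger_4 (a joint): How far roller 4 is pressed down, in m: 0 up, 0.008 at its stop. A spring brings it back up: 1.2 N to start it, rising to 3.6 N at the stop.
- roller_5_top (a point): Highest point of roller 5 (the one next to the plain end, finish), moving up and down with it; at rest 42 mm above the bench. Roller: 24 mm diameter, 16 mm wide, axle across the strip, turns freely, so a fingertip pressing 2 to 5 mm glides from one to the next; rollers are 26 mm apart along the arc.
- plunger_5 (a joint): How far roller 5 is pressed down, in m: 0 up, 0.008 at its stop. A spring brings it back up: 1.2 N to start it, rising to 3.6 N at the stop.
- bolt_1: Steel socket bolt standing on its head, 12 x 12 x 38 mm, loose, near the strip; origin under its centre. To be left alone.
- spare_roller_2: Spare roller lying flat, 37 mm across and 14 mm high, loose, near the strip; origin under its centre. To be left alone.
- die_1: Spare crimp die: a grey steel block on a dark base plate, 44 x 62 x 35 mm, loose, near the tall press that stands 5 to 20 cm beyond the strip's plain end; origin under its centre. To be left alone.

How it is judged:
By the outcome, as a careful person would: the job done as asked, in the order asked, and still so for the second after the job is handed in, while the arm keeps its last pose, push and grip.
It also fails if it takes over 38 s, if anything falls off the work surface, if the arm or the gripper's body presses on something with over 40 N, if the wrist force passes 120 N, or if a joint passes its speed limit or range.

ROBOT

A 7-joint arm with a two-finger parallel gripper is mounted at the origin on a cart in front of the work surface, level with it; the furniture and walls round the work are solid. World frame = base frame: x ahead of the robot, y to its left, z up, the work surface at z = 0. Lengths are in m, angles in rad, forces in N, time in s.
With the tool pointing down it reaches from about 0.4 to 0.85 m from the base axis. Payload 6.9 kg.
Tool frame: the origin (TCP) lies on the mounting face of the last link; the fingertips stand 173 mm ahead of it and the grasp point (between the pads) lies 155 mm ahead of it; z points along the fingers, y is the line along which they close (so a half turn about z gives the same grasp; the last joint's range is limited). The gripper opens to 85 mm and grips with 20 to 120 N. Pads are 22 mm wide; open, the fingers measure 114 mm over their backs; the gripper's body (76 mm by 85 mm) begins 54 mm behind the grasp point. The pads swing forward as they close: fully open they stand 13 mm farther back than shut.
Start: joints at [1.304, 0.507, -0.238, 1.5, 0.126, 1.149, -0.155], TCP at [0.228, -0.582, 0.405] pointing down, gripper open.
Joint ranges: [-3.08, 3.08], [-0.24, 2.05], [-1.43, 1.35], [0, 2.5], [-1.52, 4.66], [0.17, 1.96], [-2.89, 2.89]. Speed limits (rad/s): [2.39, 2.39, 3.14, 3.14, 3.14, 3.14, 3.14].

INTERFACE

Orientations are given as a unit quaternion [x, y, z, w].
In Python, from workcell import env gives the robot as it stands.
- The arm moves only by the tool shift_gripper, called after ">>>" as name(argument=value, ...), one argument or row to a line, values as JSON. Schema: {"type":"object","properties":{"ticks":{"type":"array","items":{"type":"array","prefixItems":[{"type":"array","items":{"type":"number"},"minItems":3,"maxItems":3},{"type":"number"},{"type":"number"}],"minItems":3,"maxItems":3},"minItems":1,"maxItems":12},"grip_force":{"type":"number"},"only":{"type":"string"},"quiet":{"type":"boolean"},"lines":{"type":"string"}},"required":["ticks"],"additionalProperties":false}. ticks is a list of rows, 1 to 12 of them, each written [[dx, dy, dz], turn, opening]: dx, dy, dz in units of 20 mm, then a turn about the tool's z in units of 0.05 rad, then the finger opening in m; each row is the pose to reach, as a shift and turn from the pose commanded when the call began, along the tool's axes at that moment; what a row does not reach only later rows make up. A row lasts 1/10 s, in which the tool goes at most 0.05 m and 0.15 rad, less where a joint would pass 70% of its speed; a pose out of reach is approached as far as the arm can. The fingers move at their own pace and stop on an object; grip_force is the grip in N (left out, the last holds). Time passes only in rows, so rows that do not move let the fingers close. The tool returns the time, the measured TCP pose, the force, the opening and the grip force at its end. only (a regular expression) keeps the lines of the reply that match it, lines (a string "A,B") keeps lines A to B, and quiet returns only ok. Input that does not fit is refused with a message, and nothing moves.
- env.get_state(): the state, without advancing time (a new reading comes with each control period).
- env.snapshot(name): name is "scene" or "side" or "wrist"; returns the picture (400x640x3 uint8, red, green, blue); there is no depth.
- env.camera_info(name): a dict with "mtx" (3x3 intrinsics, pixels), "D" ([k1, k2, p1, p2, k3] as OpenCV has them; the pictures are not rectified), "cam_to_world" (4x4, takes a point from camera to world coordinates); the wrist camera has in their place "hand_eye" (4x4, takes a point from camera to tool coordinates, whose origin is the TCP and whose axes are the flange's). Camera axes: x right, y down, z forward; pixel columns grow to the right and rows downward; lengths in m; the calibration is good to about 2 mm. A picture is of the moment at which its call begins: read the wrist's pose just before it. camera_info takes no time and is no camera call.
- env.hand_in(): hands the job in; it is judged then, once.
The state is a dict: "clock": time; "joint_pos": joint angles; "dq": joint speeds; "joint_torque": joint torques, N m; "position": TCP position; "orientation": TCP orientation; "ft_force": force on the tool from outside, world axes, zero at the start; "wrist_torque": the same for the moment, N m; "gripper_width": finger opening in m; "grip_force": force on a finger pad.
Only numpy, scipy, OpenCV 4.12 (cv2) and the standard library are available. Lean on these libraries where they do the work, as an engineer would, in place of code of your own. Each camera call takes 0.05 s, during which the arm holds its last target. There are 200 camera calls.

## Working session

There is one attempt and no reset: what is moved stays moved. The work goes in short steps, Python scripts to look and compute and a tool call to move; the robot and the scene stay as the last step left them, time stands still between calls to the robot, and variables do not carry over. Pictures are saved under pics/ and viewed, at most 10 in all, crops included, and the job is handed in when it is done.

```bash
ls; mkdir -p pics
```

Run:
```python
from workcell import env
import cv2,numpy as np
for n in("scene","side"):
    cv2.imwrite(f"pics/{n}0.png",env.snapshot(n)[:,:,::-1])
    c=env.camera_info(n);print(n,np.round(c["mtx"],1).tolist(),c["D"],np.round(c["cam_to_world"],3).tolist())
c=env.camera_info("wrist");print({k:np.round(v,3).tolist() for k,v in c.items()})
s=env.get_state();print(s)
```

```text
pics
workcell.py
scene [[510.7, 0.0, 321.4], [0.0, 510.7, 196.0], [0.0, 0.0, 1.0]] [-0.05597183  0.          0.          0.          0.        ] [[-0.832, -0.34, 0.439, 0.183], [-0.554, 0.481, -0.679, 0.762], [0.02, -0.808, -0.588, 0.554], [0.0, 0.0, 0.0, 1.0]]
side [[364.9, 0.0, 314.4], [0.0, 364.9, 199.3], [0.0, 0.0, 1.0]] [-0.01714059  0.          0.          0.          0.        ] [[0.823, -0.341, 0.454, 0.165], [-0.567, -0.497, 0.656, -0.376], [0.002, -0.798, -0.603, 0.605], [0.0, 0.0, 0.0, 1.0]]
{'mtx': [[305.679, 0.0, 324.819], [0.0, 305.679, 201.497], [0.0, 0.0, 1.0]], 'D': [0.013, 0.0, 0.0, 0.0, 0.0], 'hand_eye': [[-0.0, -0.954, -0.301, 0.077], [1.0, -0.0, 0.0, 0.0], [-0.001, -0.301, 0.954, 0.031], [0.0, 0.0, 0.0, 1.0]]}
{'clock': 0.1, 'joint_pos': array([ 1.30350727,  0.50822633, -0.23749634,  1.50102653,  0.1256876 ,
        1.14888078, -0.15483142]), 'dq': array([ 0.00049843, -0.00065599, -0.00016938, -0.00311957,  0.00153989,
       -0.00034986, -0.00127456]), 'joint_torque': array([-3.66663342e-03, -6.21832466e+01, -2.19407044e+00, -2.50205827e+01,
        1.26130992e-02,  7.76112283e-03, -3.25089024e-05]), 'position': array([ 0.2274958 , -0.58194278,  0.40393439]), 'orientation': array([ 9.82683689e-01,  1.85289398e-01, -1.61045362e-04, -7.61585844e-04]), 'ft_force': array([-0.43056379,  0.10826759,  0.37248478]), 'wrist_torque': array([ 0.05204949,  0.01756374, -0.00622805]), 'grip_force': 0.0, 'gripper_width': 0.0856745385497489}
```

View pics/scene0.png

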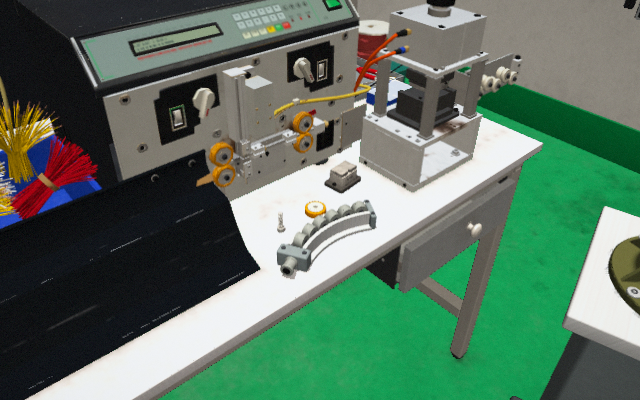

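View pics/side0.png

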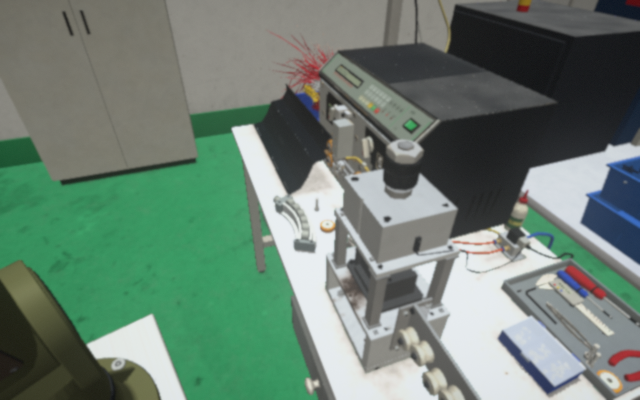

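The scene view shows the strip with its socket end at about (290,262) and plain end at about (372,212). The bolt is at (281,222), the spare roller at (315,209) and the die at (343,176). I'll enlarge that area.

Create h.py:
```python
from workcell import env
import cv2,numpy as np
from scipy.spatial.transform import Rotation as R
def toplane(n,px,z,T=None):
    c=env.camera_info(n); T=c["cam_to_world"] if T is None else T
    p=cv2.undistortPoints(np.array(px,float).reshape(-1,1,2),c["mtx"],c["D"])[:,0]
    d=np.c_[p,np.ones(len(p))]@T[:3,:3].T; o=T[:3,3]
    z=np.broadcast_to(z,len(p)); return o+d*((z-o[2])/d[:,2])[:,None]
def toolT():
    s=env.get_state();T=np.eye(4);T[:3,:3]=R.from_quat(s["orientation"]).as_matrix();T[:3,3]=s["position"];return T
```

Run:
```python
from h import *
im=cv2.imread("pics/scene0.png")[170:290,250:400]
cv2.imwrite("pics/crop0.png",cv2.resize(im,None,fx=5,fy=5,interpolation=cv2.INTER_CUBIC))
print(np.round(toplane("scene",[[290,262],[372,212],[281,231],[315,214],[343,187],[365,165],[245,260]],[.02,.03,0,.0,.0,0,0]),3))
print(np.round(toplane("side",[[283,200],[305,245]],.03),3))
```

```text
[[ 0.526  0.314  0.02 ]
 [ 0.479  0.146  0.03 ]
 [ 0.596  0.245  0.   ]
 [ 0.575  0.174  0.   ]
 [ 0.578  0.075  0.   ]
 [ 0.583 -0.016  0.   ]
 [ 0.599  0.334  0.   ]]
[[0.528 0.293 0.03 ]
 [0.483 0.121 0.03 ]]
```

View pics/crop0.png

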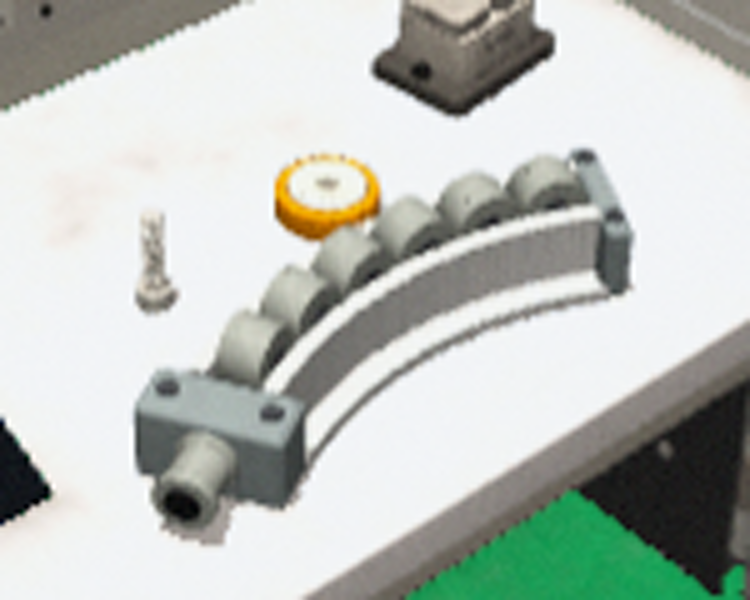

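Crop: bolt at (281,231), spare roller at (315,209). The rollers run from roller 0 at about (300,238) to roller 5 at about (359,204), and the concave side faces the robot. Next I'll check the obstacles (guard and press) in world coordinates.

Run:
```python
from h import *
print("press base lower corners",np.round(toplane("scene",[[362,162],[413,189],[475,150]],0),3).tolist())
print("guard base",np.round(toplane("scene",[[260,268],[130,335],[20,390]],0),3).tolist())
for z in(.1,.2):print("guard top?",z,np.round(toplane("scene",[[195,150],[100,190],[0,235]],z),3).tolist())
for z in (.2,.3):print("press top z",z,np.round(toplane("scene",[[390,12],[443,44],[490,15],[357,55],[430,80]],z),3).tolist())
for z in (.2,.3):print("side press top z",z,np.round(toplane("side",[[345,185],[430,243],[457,207],[333,212],[415,270]],z),3).tolist())
# cross-check: triangulate press plate corners
```

```text
press base lower corners [[0.593, -0.023, 0.0], [0.466, 0.004, 0.0], [0.42, -0.206, 0.0]]
guard base [[0.568, 0.334, 0.0], [0.63, 0.535, 0.0], [0.673, 0.669, 0.0]]
guard top? 0.1 [[0.772, 0.252, 0.1], [0.806, 0.421, 0.1], [0.83, 0.568, 0.1]]
guard top? 0.2 [[0.642, 0.364, 0.2], [0.669, 0.496, 0.2], [0.688, 0.611, 0.2]]
press top z 0.2 [[0.727, -0.364, 0.2], [0.536, -0.23, 0.2], [0.525, -0.498, 0.2], [0.646, -0.068, 0.2], [0.482, -0.042, 0.2]]
press top z 0.3 [[0.573, -0.045, 0.3], [0.436, 0.05, 0.3], [0.429, -0.142, 0.3], [0.515, 0.167, 0.3], [0.398, 0.186, 0.3]]
side press top z 0.2 [[0.544, 0.068, 0.2], [0.556, -0.135, 0.2], [0.668, -0.1, 0.2], [0.475, 0.015, 0.2], [0.494, -0.161, 0.2]]
side press top z 0.3 [[0.451, -0.042, 0.3], [0.459, -0.195, 0.3], [0.543, -0.168, 0.3], [0.399, -0.082, 0.3], [0.412, -0.214, 0.3]]
```

The press front face is at x≈0.42–0.47 with its top near z≈0.28. The guard starts at x>0.57, clear of the strip. I'll travel high with the fingers shut.

Units first: shifts go in units of 20 mm and turns go in units of 0.05 rad. So 0.282 m is 14.1, -0.246 m is -12.3.

>>> shift_gripper(
  ticks=[
    [[6.5, -5.6, -7.8], 0, 0],
    [[6.5, -5.6, -7.8], 0, 0],
    [[6.5, -5.6, -7.8], 0, 0],
    [[6.5, -5.6, -7.8], 0, 0],
    [[6.5, -5.6, -7.8], 0, 0],
    [[14.1, -12.3, -9.8], 0, 0],
    [[14.1, -12.3, -9.8], 0, 0],
    [[14.1, -12.3, -9.8], 0, 0],
    [[14.1, -12.3, -9.8], 0, 0],
    [[14.1, -12.3, -9.8], 0, 0],
    [[14.1, -12.3, -9.8], 0, 0],
  ],
  grip_force=20,
)

```text
clock: 1.2
position: [0.4013, -0.2487, 0.601]
orientation: [0.982, 0.187, 0.0, 0.0]
ft_force: [-0.5, -0.2, -0.7]
gripper_width: -0.0004
grip_force: 0.0
```

To row units: -0.351 m is -17.55, 0.245 m is 12.25, -0.93 rad is -18.6.

>>> shift_gripper(
  ticks=[
    [[5.05, -8.75, 0], 0, 0],
    [[5.05, -8.75, 0], -3, 0],
    [[5.05, -8.75, 0], -6, 0],
    [[5.05, -8.75, 0], -8, 0],
    [[12.25, -17.55, 10], -10, 0],
    [[12.25, -17.55, 10], -12, 0],
    [[12.25, -17.55, 10], -14, 0],
    [[12.25, -17.55, 10], -16, 0],
    [[12.25, -17.55, 10], -18.6, 0],
    [[12.25, -17.55, 10], -18.6, 0],
    [[12.25, -17.55, 10], -18.6, 0],
    [[12.25, -17.55, 10], -18.6, 0],
  ],
)

```text
clock: 2.4
position: [0.5016, 0.165, 0.3988]
orientation: [0.795, 0.606, -0.002, -0.001]
ft_force: [-0.2, -1.6, 0.5]
gripper_width: -0.0
grip_force: 0.0
```

Run:
```python
from h import *
import json
T=toolT(); np.save("T1.npy",T)
im=env.snapshot("wrist")[:,:,::-1]; cv2.imwrite("pics/wrist1.png",im)
print(T.round(3))
```

```text
[[ 0.265  0.964 -0.004  0.502]
 [ 0.964 -0.265 -0.001  0.165]
 [-0.002 -0.003 -1.     0.399]
 [ 0.     0.     0.     1.   ]]
```

View pics/wrist1.png

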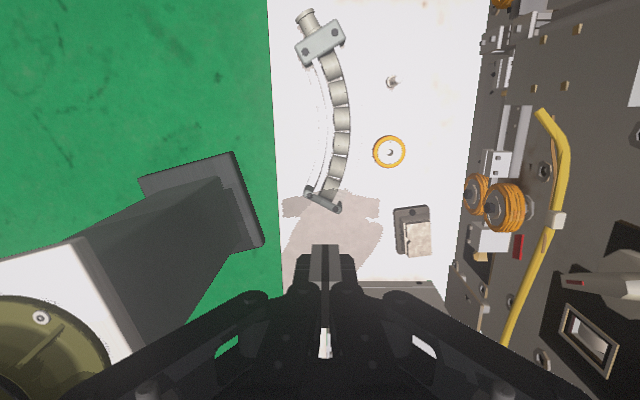

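The wrist view shows the strip from its socket at (310,25) to the plain block at (322,200), with rollers at about (331,66) to (331,188). The shut fingers end at about (323,248). I'll enlarge it.

Run:
```python
from h import *
im=cv2.imread("pics/wrist1.png")[40:215,285:395]
im=cv2.resize(im,(550,600*0+875),interpolation=cv2.INTER_CUBIC)
a=cv2.rotate(im,cv2.ROTATE_90_COUNTERCLOCKWISE)   # 875x550
a=cv2.resize(a,(770,484))
for i in range(0,175,25): cv2.putText(a,str(40+i),(int(i*4.4),12),0,.4,(0,0,255),1);cv2.line(a,(int(i*4.4),0),(int(i*4.4),483),(0,0,255),1)
for j in range(0,110,10): y=int((110-j)*4.4);cv2.putText(a,str(285+j),(0,y),0,.4,(255,0,0),1);cv2.line(a,(0,y),(769,y),(255,0,0),1)
cv2.imwrite("pics/crop1.png",a)
```

```text
(no output)
```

View pics/crop1.png

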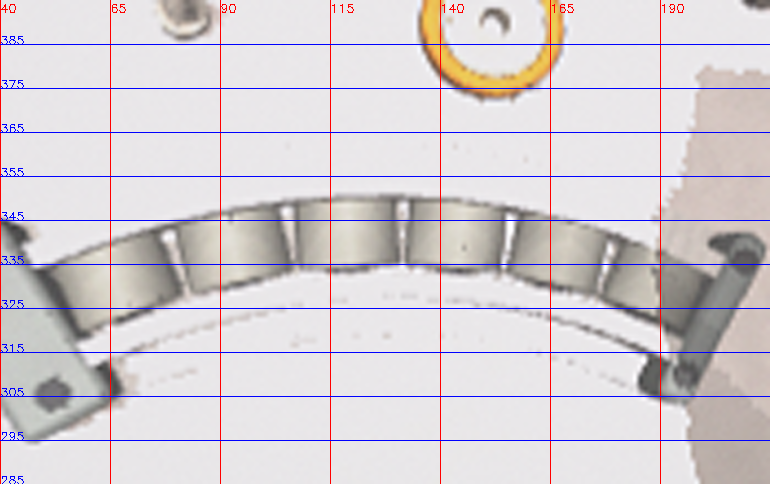

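Create fit.py:
```python
from h import *
from scipy.optimize import least_squares
T=np.load("T1.npy")@env.camera_info("wrist")["hand_eye"]
XY=np.array([[176,263],[291,236],[402,231],[510,241],[609,265]],float)
px=np.c_[285+(484-XY[:,1])/4.4-.5,40+XY[:,0]/4.4-.5]
P=toplane("wrist",px,.032,T)[:,:2]
st=lambda f:np.c_[.17*np.cos(f)-.17,.17*np.sin(f)]
rot=lambda a:np.array([[np.cos(a),-np.sin(a)],[np.sin(a),np.cos(a)]])
g=lambda f,v:st(f)@rot(v[2]).T+v[:2]
fg=(2-np.arange(5))*26/170
v=least_squares(lambda v:(g(fg,v)-P).ravel(),[.51,.21,-.27]).x
if __name__=="__main__":
    print("pose",v.round(4),"resid mm",((g(fg,v)-P)*1e3).round(1).tolist())
    rp=g((2.5-np.arange(6))*26/170,v);print("rollers",rp.round(4).tolist())
    # cross-check in other cameras: project roller tops
    for n in("scene","side"):
        c=env.camera_info(n);W=np.linalg.inv(c["cam_to_world"])
        print(n,cv2.projectPoints(np.c_[rp,np.full(6,.042)],cv2.Rodrigues(W[:3,:3])[0],W[:3,3],c["mtx"],c["D"])[0][:,0].round(1).tolist())
    # fingertip check
    print("bolt, roller",toplane("wrist",[[392,82],[390,152]],[.02,.014],T).round(3).tolist())
    W=np.linalg.inv(env.camera_info("wrist")["hand_eye"]);c=env.camera_info("wrist")
    print("tip px",cv2.projectPoints(np.array([[.011,0,.173],[-.011,0,.173]]),cv2.Rodrigues(W[:3,:3])[0],W[:3,3],c["mtx"],c["D"])[0][:,0])
    M=toolT();print("offset to roller0 in tool",((np.r_[rp[0],0.042]-M[:3,3])@M[:3,:3]).round(4))
```

```bash
python3 fit.py
```

```text
pose [ 0.5318  0.2082 -0.2657] resid mm [[0.2, -0.3], [-0.4, 0.0], [-0.1, -0.2], [0.2, 0.2], [0.1, 0.3]]
rollers [[0.5366, 0.2726], [0.5376, 0.2466], [0.5347, 0.2208], [0.5279, 0.1958], [0.5173, 0.172], [0.5033, 0.1502]]
scene [[300.0, 233.6], [309.0, 224.6], [319.6, 217.0], [331.6, 210.7], [344.7, 205.8], [358.6, 202.3]]
side [[289.7, 199.0], [295.4, 204.0], [300.0, 209.7], [303.2, 216.1], [305.0, 223.0], [305.1, 230.4]]
bolt, roller [[0.596, 0.242, 0.02], [0.58, 0.169, 0.014]]
tip px [[323.84028253 241.06077333]
 [323.89104767 278.99112949]]
offset to roller0 in tool [0.1142 0.0053 0.3578]
```

The fit is good: residuals are at most 0.4 mm, and the reprojected roller tops match the scene picture at (300,234) and (359,202). I'll go to 2 cm above roller 0, turned along the local tangent.

>>> shift_gripper(
  ticks=[
    [[5.7, 0.25, 3.5], -3, 0],
    [[5.7, 0.25, 3.5], -6, 0],
    [[5.7, 0.25, 3.5], -7.6, 0],
    [[5.7, 0.25, 8.25], -7.6, 0],
    [[5.7, 0.25, 8.25], -7.6, 0],
    [[5.7, 0.25, 8.25], -7.6, 0],
    [[5.7, 0.25, 8.25], -7.6, 0],
    [[5.7, 0.25, 8.25], -7.6, 0],
  ],
)

```text
clock: 3.25
position: [0.5372, 0.2742, 0.2388]
orientation: [0.667, 0.745, 0.002, 0.001]
ft_force: [0.1, -0.2, 0.7]
gripper_width: -0.0002
grip_force: 0.0
```

Run:
```python
from fit import *
rp=g((2.5-np.arange(6))*26/170,v)
M=toolT();T=M@env.camera_info("wrist")["hand_eye"]
im=env.snapshot("wrist")[:,:,::-1];cv2.imwrite("pics/wrist2.png",im)
im=env.snapshot("scene")[:,:,::-1];cv2.imwrite("pics/scene2.png",cv2.resize(im[130:290,220:420],(800,640))[40:640])
print("off",((np.r_[rp[0],0.042]-M[:3,3])@M[:3,:3]).round(4),M[:3,:3].round(3).tolist())
print([env.get_state()["ft_force"].round(2).tolist() for _ in range(2)])
W=np.linalg.inv(T);c=env.camera_info("wrist")
print(cv2.projectPoints(np.c_[rp,np.full(6,.042)],cv2.Rodrigues(W[:3,:3])[0],W[:3,3],c["mtx"],c["D"])[0][:,0].round().tolist())
```

```text
off [-0.0019 -0.0017  0.1968] [[-0.11, 0.994, 0.004], [0.994, 0.11, 0.002], [0.001, 0.004, -1.0]]
[[-0.32, 0.43, 0.62], [-0.32, 0.43, 0.62]]
[[321.0, 244.0], [318.0, 282.0], [310.0, 316.0], [296.0, 347.0], [278.0, 374.0], [256.0, 396.0]]
```

View pics/scene2.png

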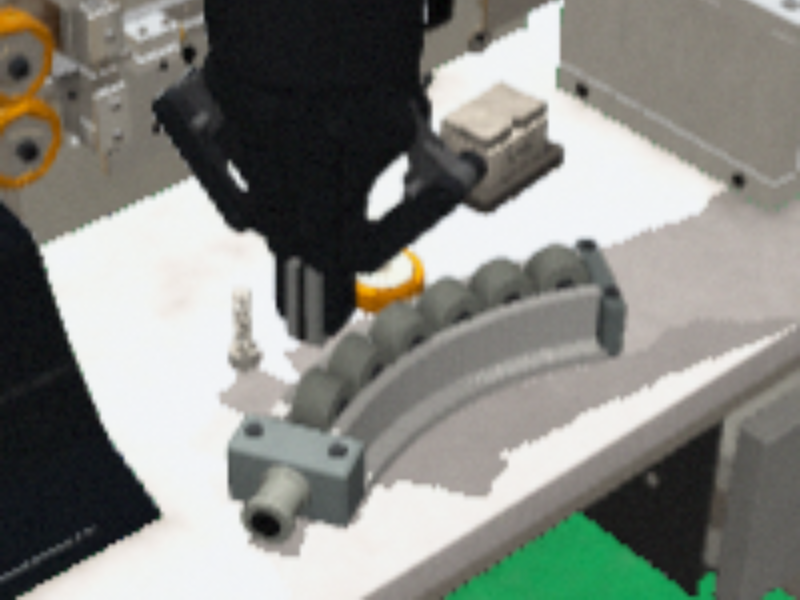

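View pics/wrist2.png

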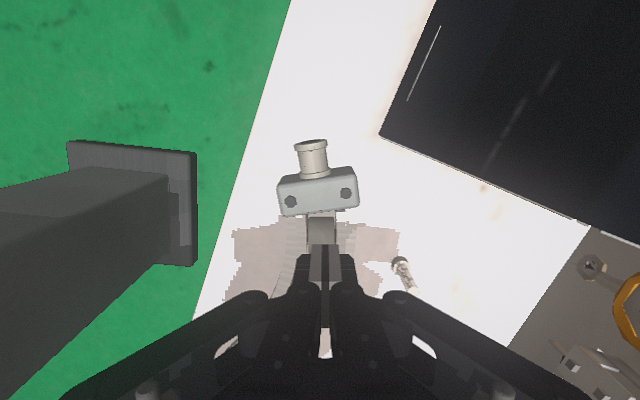

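The fingertips hang directly over roller 0: the wrist view has the tip at (323,245) and the roller at (321,240), with the socket block clear ahead of them. Now I'll ease down and check how the arm settles.

Create st.py:
```python
from fit import *
import sys
i=int(sys.argv[1]);rp=g((2.5-np.arange(6))*26/170,v)
M=toolT();s=env.get_state()
print("off to tip (tool)",(((np.r_[rp[i],0.042]-M[:3,3])@M[:3,:3]-[0,0,.173])*1e3).round(2),"tipworld",(M[:3,3]+.173*M[:3,2]).round(4),"F",s["ft_force"].round(2),"yaw",np.arctan2(M[1,0],M[0,0]).round(3))
print("next rollers in tool axes:",(((np.c_[rp,np.full(6,.042)]-M[:3,3])@M[:3,:3]-[0,0,.173])*1e3).round(1).tolist())
```

```text
(no output)
```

>>> shift_gripper(
  ticks=[
    [[-0.1, -0.1, 0.25], 0, 0],
    [[-0.1, -0.1, 0.5], 0, 0],
    [[-0.1, -0.1, 0.65], 0, 0],
    [[-0.1, -0.1, 0.65], 0, 0],
    [[-0.1, -0.1, 0.65], 0, 0],
  ],
)

```text
clock: 3.85
position: [0.5342, 0.2724, 0.2225]
orientation: [0.666, 0.746, -0.0, -0.0]
ft_force: [-0.0, 0.9, 0.4]
gripper_width: -0.0002
grip_force: 0.0
```

```bash
python3 st.py 0
```

```text
off to tip (tool) [-0.21  2.39  7.52] tipworld [0.5341 0.2724 0.0495] F [-0.04  0.9   0.41] yaw 1.683
next rollers in tool axes: [[-0.2, 2.4, 7.5], [-26.1, 0.5, 7.5], [-51.4, -5.3, 7.5], [-75.6, -14.9, 7.5], [-98.0, -28.0, 7.5], [-118.1, -44.4, 7.5]]
```

>>> shift_gripper(
  ticks=[
    [[0, 0.1, 0.15], 0, 0],
    [[0, 0.1, 0.25], 0, 0],
    [[0, 0.1, 0.3], 0, 0],
    [[0, 0.1, 0.3], 0, 0],
  ],
)

```text
clock: 4.25
position: [0.5362, 0.2725, 0.2164]
orientation: [0.666, 0.746, -0.0, -0.0]
ft_force: [-0.2, -1.1, 0.2]
gripper_width: 0.0001
grip_force: 0.0
```

```bash
python3 st.py 0
```

```text
off to tip (tool) [-0.08  0.42  1.44] tipworld [0.5361 0.2724 0.0434] F [-0.21 -1.09  0.19] yaw 1.683
next rollers in tool axes: [[-0.1, 0.4, 1.4], [-26.0, -1.4, 1.4], [-51.3, -7.2, 1.4], [-75.5, -16.8, 1.5], [-97.9, -30.0, 1.5], [-118.0, -46.4, 1.5]]
```

>>> shift_gripper(
  ticks=[
    [[0, 0, 0.05], 0, 0],
    [[0, 0, 0.1], 0, 0],
    [[0, 0, 0.15], 0, 0],
    [[0, 0, 0.15], 0, 0],
    [[0, 0, 0.15], 0, 0],
  ],
)

```text
clock: 4.75
position: [0.5362, 0.2725, 0.2138]
orientation: [0.666, 0.746, 0.0, 0.0]
ft_force: [-0.5, 0.1, 1.4]
gripper_width: -0.0001
grip_force: 0.7
```

```bash
python3 st.py 0
```

```text
off to tip (tool) [-0.14  0.23 -1.22] tipworld [0.5363 0.2725 0.0408] F [-0.51  0.07  1.39] yaw 1.683
next rollers in tool axes: [[-0.1, 0.2, -1.2], [-26.0, -1.6, -1.2], [-51.4, -7.4, -1.2], [-75.5, -17.0, -1.2], [-97.9, -30.1, -1.2], [-118.1, -46.5, -1.2]]
```

To row units: 0.0025 m is 0.125, 0.002 m is 0.1.

>>> shift_gripper(
  ticks=[
    [[0, 0, 0.05], 0, 0],
    [[0, 0, 0.1], 0, 0],
    [[0, 0, 0.125], 0, 0],
    [[0, 0, 0.125], 0, 0],
    [[0, 0, 0.125], 0, 0],
  ],
)

```text
clock: 5.25
position: [0.5363, 0.2725, 0.2112]
orientation: [0.666, 0.746, 0.0, -0.0]
ft_force: [-0.8, -0.4, 1.8]
gripper_width: 0.0001
grip_force: 1.1
```

```bash
python3 st.py 0
```

Run:
```python
from h import *
f=[]
for i in range(8):
    im=env.snapshot("scene"); f.append(env.get_state()["ft_force"][2])
print(np.round(f,2),np.mean(f))
cv2.imwrite("pics/scene3.png",cv2.resize(im[195:275,270:380,::-1],None,fx=7,fy=7,interpolation=cv2.INTER_CUBIC))
```

```text
off to tip (tool) [-0.15  0.23 -3.75] tipworld [0.5363 0.2725 0.0382] F [-0.76 -0.36  1.83] yaw 1.683
next rollers in tool axes: [[-0.2, 0.2, -3.8], [-26.1, -1.6, -3.8], [-51.4, -7.4, -3.8], [-75.5, -17.0, -3.8], [-97.9, -30.1, -3.8], [-118.1, -46.5, -3.8]]
[1.32 1.46 1.31 1.82 2.44 2.66 2.29 1.38] 1.8340087140317967
```

View pics/scene3.png

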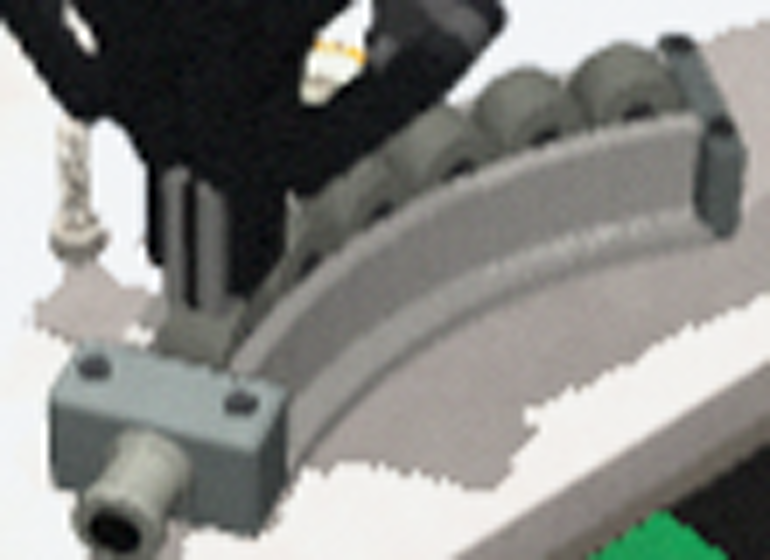

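Roller 0 is pressed about 3.5 mm with about 2 N, and the strip is unmoved. The stroke starts here, following the arc to roller 2.

To row units: -0.0005 m is -0.025, -0.0514 m is -2.57, 0.306 rad is 6.12.

>>> shift_gripper(
  ticks=[
    [[-0.26, 0, -0.015], 0.6, 0],
    [[-0.52, -0.005, -0.015], 1.2, 0],
    [[-0.78, -0.025, -0.015], 1.8, 0],
    [[-1.04, -0.05, -0.015], 2.4, 0],
    [[-1.3, -0.085, -0.015], 3.06, 0],
    [[-1.555, -0.13, -0.015], 3.68, 0],
    [[-1.81, -0.18, -0.015], 4.28, 0],
    [[-2.065, -0.24, -0.015], 4.9, 0],
    [[-2.32, -0.3, -0.015], 5.5, 0],
    [[-2.57, -0.375, -0.015], 6.12, 0],
    [[-2.57, -0.375, -0.015], 6.12, 0],
  ],
)

```text
clock: 6.75
position: [0.5344, 0.2196, 0.2114]
orientation: [0.773, 0.634, -0.0, 0.0]
ft_force: [-0.9, 0.3, 2.3]
gripper_width: -0.0
grip_force: 1.0
```

```bash
python3 st.py 2
```

```text
off to tip (tool) [ 1.43  0.07 -3.62] tipworld [0.5343 0.2194 0.0384] F [-0.94  0.28  2.34] yaw 1.374
next rollers in tool axes: [[52.6, -8.2, -3.7], [27.3, -2.1, -3.6], [1.4, 0.1, -3.6], [-24.5, -1.7, -3.6], [-49.8, -7.5, -3.6], [-74.0, -17.0, -3.5]]
```

>>> shift_gripper(
  ticks=[
    [[-0.345, -0.005, 0], 0.82, 0],
    [[-0.695, -0.03, 0], 1.64, 0],
    [[-1.04, -0.07, 0], 2.46, 0],
    [[-1.385, -0.12, 0], 3.28, 0],
    [[-1.725, -0.185, 0], 4.1, 0],
    [[-2.065, -0.265, 0], 4.92, 0],
    [[-2.4, -0.36, 0], 5.74, 0],
    [[-2.73, -0.47, 0], 6.56, 0],
    [[-3.06, -0.59, 0], 7.38, 0],
    [[-3.38, -0.715, 0], 8.2, 0],
    [[-3.69, -0.85, 0], 9.18, 0],
    [[-3.69, -0.85, 0], 9.18, 0],
  ],
)

```text
clock: 7.95
position: [0.5029, 0.1505, 0.2114]
orientation: [0.897, 0.442, -0.001, 0.0]
ft_force: [-0.3, 0.9, 2.3]
gripper_width: -0.0001
grip_force: 1.0
```

```bash
python3 st.py 5
```

Run:
```python
from h import *
f=[]
for i in range(8):
    im=env.snapshot("scene"); f.append(env.get_state()["ft_force"][2])
print(np.round(f,2),np.mean(f))
cv2.imwrite("pics/scene4.png",cv2.resize(im[195:275,270:380,::-1],None,fx=7,fy=7,interpolation=cv2.INTER_CUBIC))
```

```bash
python3 st.py 5
```

```text
off to tip (tool) [ 0.39  0.4  -3.59] tipworld [0.5027 0.1503 0.0384] F [-0.3   0.93  2.33] yaw 0.915
next rollers in tool axes: [[117.7, -47.8, -3.8], [97.8, -31.2, -3.7], [75.5, -17.8, -3.7], [51.5, -7.9, -3.7], [26.3, -1.8, -3.6], [0.4, 0.4, -3.6]]
[1.61 1.92 1.76 2.91 2.3  2.36 1.34 2.76] 2.120294720564795
off to tip (tool) [-1.33  0.42 -3.54] tipworld [0.5037 0.1517 0.0385] F [0.64 0.31 2.76] yaw 0.918
next rollers in tool axes: [[116.1, -47.5, -3.5], [96.2, -30.9, -3.5], [73.9, -17.5, -3.5], [49.8, -7.7, -3.5], [24.6, -1.7, -3.5], [-1.3, 0.4, -3.5]]
```

View pics/scene4.png

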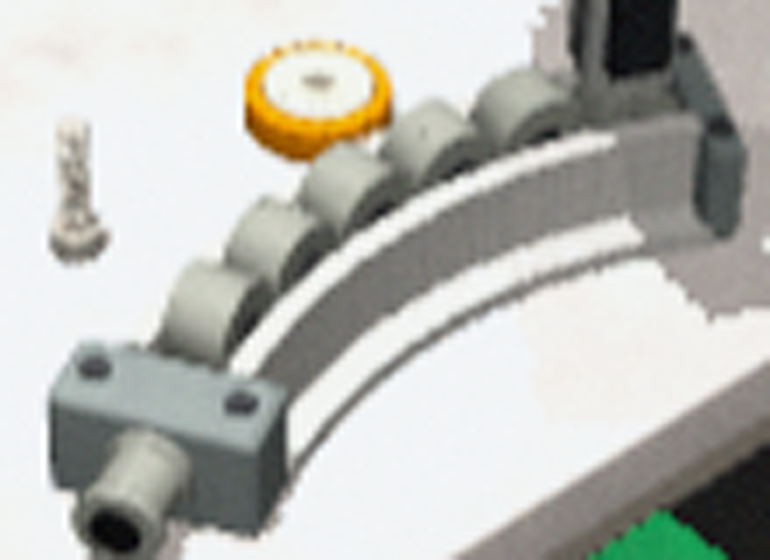

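The picture shows the strip unmoved against the earlier view, with the socket block and plain end at the same pixels. The fingertips are on roller 5 at about (362,207), and rollers 0–4 are up. The bolt and spare roller are untouched.

```bash
python3 -c "
from workcell import env
print(env.hand_in())"
```

```text
the job is handed in; nothing more can be done
None
```

I ran the fingertips along all six rollers in one light stroke, pressing about 3.5 mm with about 2 N. I handed the job in at about 8.4 s on the robot's clock, with only the last roller held down; the final picture shows the strip, bolt and spare roller unmoved, but the die was out of that view.

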